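Put the microscope parts back on their shadow tiles

ROBOT

A 6-joint arm with a two-finger parallel gripper is mounted at the origin on the work surface. World frame = base frame: x ahead of the robot, y to its left, z up, the work surface at z = 0. Lengths are in m, angles in rad, forces in N, time in s.
With the tool pointing down it reaches from about 0.3 to 0.825 m from the base axis. Payload 5.4 kg.
Tool frame: the origin (TCP) lies at the very end of the fingers, on their centre line; the grasp point (between the pads) lies 19 mm behind it; z points along the fingers, x is the direction in which the jaws open and shut, and the axes are right-handed (so a half turn about z gives the same grasp; the last joint's range is limited). The gripper opens to 92 mm and grips with 3 to 60 N. Pads are 20 mm wide; open, the fingers measure 128 mm over their backs; the gripper's body (75 mm by 189 mm) begins 69 mm behind the grasp point.
Start: joints at [1.113, 0.158, 1.597, -0, 1.386, -0.21], TCP at [0.141, 0.557, 0.176] pointing down, gripper open.
Joint ranges: [-2.91, 2.91], [-0.94, 2.29], [0.18, 2.7], [-1.29, 4.43], [0.17, 2.64], [-3, 3]. Speed limits (rad/s): [2.57, 2.57, 3.14, 3.14, 3.14, 3.14].

INTERFACE

Orientations are given as a rotation vector (axis times angle).
In Python, from workcell import bot gives the robot as it stands. Calls block until the motion is done:
- bot.goto(position, orientation): joint-space move of the TCP to a pose.
- bot.line_to(position, rot=None, max_speed=0.15): straight line of the TCP; rot=None keeps the orientation; max_speed is the mean speed in m/s.
- bot.set_joints(angles): joint-space move.
- bot.set_gripper(opening, newtons=None): opening from 0.0 (shut) to 1.0 (fully open); newtons is the grip in N (None keeps the last); returns when the fingers have stopped.
- bot.hold(seconds).
- bot.inverse_kinematics(position, orientation): joint angles nearest the present ones, or None.
- bot.read_camera(name): name is "scene" or "top" or "wrist"; returns a dict with "pixels" (400x640x3 uint8, blue, green, red), "fx", "fy", "cx", "cy" (pixels), "R" (3x3) and "t" (3): a world point X has camera coordinates R X + t. Camera axes: x right, y down, z forward; pixel columns grow to the right and rows downward; lengths in m; the calibration is good to about 2 mm. A picture is of the moment at which its call begins. There is no depth.
A pose or a line that the arm cannot do raises bot.MotionError and nothing moves.
- bot.job_done(): hands the job in, once; it reports no verdict.
Readings, each from a call of its own:
- bot.current_clock(): time.
- bot.current_joints(): joint angles.
- bot.current_joint_vel(): joint speeds.
- bot.current_effort(): joint torques, N m.
- bot.current_ee_pos(): TCP position.
- bot.current_tool_rot(): TCP orientation.
- bot.current_contact_force(): force on the tool from outside, world axes, zero at the start.
- bot.current_ft_torque(): the same for the moment, N m.
- bot.current_opening(): opening from 0.0 (shut) to 1.0 (fully open).
Only numpy, scipy, OpenCV 4.12 (cv2) and the standard library are available. Lean on these libraries where they do the work, as an engineer would, in place of code of your own. Each camera call takes 0.05 s, during which the arm holds its last target. There are 200 camera calls.

TASK

Clear up the microscope bench: put the objective, the eyepiece, the filter slider and the filter cube each back on the white tile that bears its own silhouette, squarely over the silhouette with straight sides lined up, and standing or lying as they do now. They are optics, so set them down gently, don't drop them, and leave the little oil bottle standing where it is.

Things in the scene. Friction and masses are not known exactly. Their poses are not given: they have to be found in the camera images.
- objective: Microscope objective lens, steel, standing upright with its lens up: barrel 28 mm diameter from the foot to 34 mm up, tapering above to a 14 mm tip; 50 mm tall in all; about 110 g. Origin: centre of its flat foot; z up. Round, so its yaw means nothing.
- eyepiece: Microscope eyepiece, black, standing upright on its wide rubber eyecup: eyecup 46 mm diameter from the foot to 18 mm up, then a tube 30 mm diameter from 22 mm up to the flat top at 52 mm; about 120 g. Origin: centre of its flat foot; z up. Round, so its yaw means nothing.
- slider: Filter slider, a flat aluminium bar 90 mm (its x) by 28 mm (its y), 14 mm thick, lying flat with two round green windows on top; about 90 g. Origin: centre of its underside; z up. The same either way round.
- cube: Filter cube, a black block 38 mm (x) by 38 mm (y), 34 mm tall, with a round glass window on top and one on a side; about 100 g. Origin: centre of its underside; z up. Any of its four turns will do.
- tile_small_disc: Fixed white plastic tile, 110 mm (its x) by 80 mm (its y), 4 mm thick, lying flat; at its centre a flat printed dark silhouette, a small disc 28 mm in diameter (the footprint of the objective). Origin: centre of the tile's underside, so the surface to set down on is 4 mm above it; z up. All four tiles are alike but for the silhouette.
- tile_large_disc: Fixed white plastic tile, 110 mm (its x) by 80 mm (its y), 4 mm thick, lying flat; at its centre a flat printed dark silhouette, a large disc 46 mm in diameter (the footprint of the eyepiece). Origin: centre of the tile's underside, so the surface to set down on is 4 mm above it; z up. All four tiles are alike but for the silhouette.
- tile_bar: Fixed white plastic tile, 110 mm (its x) by 80 mm (its y), 4 mm thick, lying flat; at its centre a flat printed dark silhouette, a bar 90 mm by 28 mm, long along the tile's x (the footprint of the filter slider). Origin: centre of the tile's underside, so the surface to set down on is 4 mm above it; z up. All four tiles are alike but for the silhouette.
- tile_square: Fixed white plastic tile, 110 mm (its x) by 80 mm (its y), 4 mm thick, lying flat; at its centre a flat printed dark silhouette, a square of 38 mm, its sides parallel to the tile's (the footprint of the filter cube). Origin: centre of the tile's underside, so the surface to set down on is 4 mm above it; z up. All four tiles are alike but for the silhouette.
- oil_bottle: Small amber glass bottle of immersion oil with a black cap, 26 mm diameter, 60 mm tall, standing loose among the parts; to be left alone. Origin: centre of its foot; z up. Also about, unlisted: a small clear box and a small glass dish under 15 mm tall, between the things.
Not all that is in view belongs to the job. What is shaped like the cube but blue, green or turquoise is not meant.

How it is judged:
By the outcome, as a careful person would: the job done as asked, in the order asked, and still so for the second after the job is handed in, with the robot touching nothing.
It also fails if it takes over 99 s, if anything falls off the work surface, if the arm or the gripper's body presses on something with over 40 N, if the wrist force passes 120 N, or if a joint passes its speed limit or range.

## Working session

There is one attempt and no reset: what is moved stays moved. The work goes in short steps, each a Python script; the robot and the scene stay as the last script left them, time stands still between calls to the robot, and variables do not carry over. Pictures are saved under pics/ and viewed, about 12 in all and at most 16, crops included, and the job is handed in when it is done.

```bash
mkdir -p pics; ls; python3 - <<'E'
from workcell import bot
import cv2
for n in("scene","top"):
    c=bot.read_camera(n); cv2.imwrite(f"pics/{n}0.png",c["pixels"]); print(n,c["fx"],c["cx"],c["cy"],c["R"],c["t"])
print(bot.current_clock(),bot.current_tool_rot())
E
```

```text
pics
scene 485.38394703529656 309.30941236019817 199.9974094756288 [[-0.74344478  0.66854378 -0.01841385]
 [ 0.51331493  0.55274276 -0.65649313]
 [-0.42871627 -0.49751849 -0.75410722]] [ 0.40045187 -0.24585113  1.27426903]
top 363.8678777234341 320.6467709214798 199.8441029813615 [[ 0.01231687 -0.99967467 -0.02233507]
 [-0.99364047 -0.00973621 -0.11217765]
 [ 0.11192369  0.02357471 -0.99343712]] [0.0047952  0.52001182 0.81075816]
0.1 [ 2.47838428e+00  1.92947512e+00 -2.28688635e-03]
```

View pics/scene0.png

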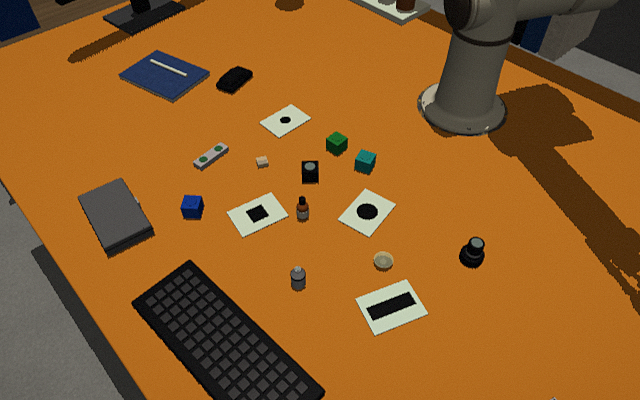

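View pics/top0.png

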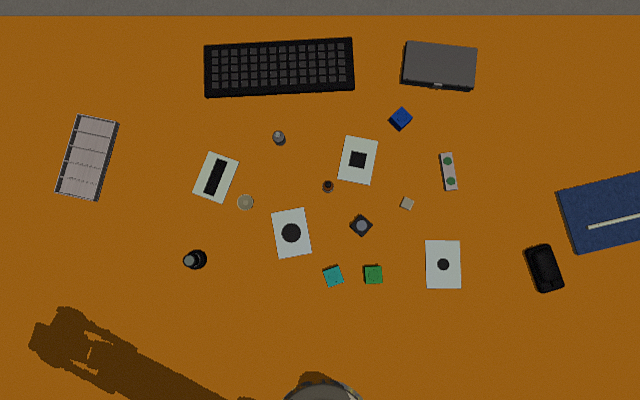

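The top view shows everything needed. Objective is at (279,137), eyepiece (195,259), slider (449,171), cube (361,225) and bottle (327,186). The tiles are bar (215,177), square (358,160), large disc (291,233) and small disc (443,264). I'll turn these into positions next and take a first wrist view.

```bash
cat > h.py <<'E'
import numpy as np, cv2
from workcell import bot
from scipy.spatial.transform import Rotation as Ro
def ray(c,uv,z):
    uv=np.atleast_2d(np.asarray(uv,float)); R=np.array(c["R"]);t=np.array(c["t"])
    d=np.c_[(uv[:,0]-c["cx"])/c["fx"],(uv[:,1]-c["cy"])/c["fy"],np.ones(len(uv))]@R
    o=-R.T@t
    return (o+d*((z-o[2])/d[:,2])[:,None])[:,:2]
def proj(c,X):
    p=np.array(c["R"])@X+c["t"]; return p[0]/p[2]*c["fx"]+c["cx"],p[1]/p[2]*c["fy"]+c["cy"]
def rot(yaw):
    x=np.array([np.cos(yaw),np.sin(yaw),0]);z=np.array([0,0,-1.]);return Ro.from_matrix(np.c_[x,np.cross(z,x),z]).as_rotvec()
def rect(P):  # world pts -> centre, sizes(long,short), yaw of the long side
    (c,(w,h),a)=cv2.minAreaRect((np.asarray(P)*1000).astype(np.float32))
    if w<h: w,h,a=h,w,a+90
    a=(a+90)%180-90
    return np.array(c)/1000,(round(w,1),round(h,1)),np.radians(a)
def snap(n,f=None):
    c=bot.read_camera(n)
    if f: cv2.imwrite(f"pics/{f}.png",c["pixels"])
    return c
def blobs(mask,amin):
    cs,_=cv2.findContours(mask.astype(np.uint8),cv2.RETR_EXTERNAL,cv2.CHAIN_APPROX_NONE)
    return [k[:,0,:] for k in cs if cv2.contourArea(k)>amin]
def cen(k):
    m=cv2.moments(k.reshape(-1,1,2)); return np.array([m["m10"],m["m01"]])/m["m00"]
def down_yaw(y,ref=None):  # nearest equivalent (mod pi) keeping joint 6 near zero: try both
    return [y,y+np.pi]
def ikyaw(p,yaws,near=None):
    best=None
    for y in yaws:
        for k in(-1,0,1,2):
            r=rot(y+k*np.pi)
            q=bot.inverse_kinematics(p,r)
            if q is not None and abs(q[5])<2.9 and (best is None or abs(q[5])<best[0]): best=(abs(q[5]),y+k*np.pi)
    return best[1]
E
python3 - <<'E'
from h import *
c=snap("top");hsv=cv2.cvtColor(c["pixels"],cv2.COLOR_BGR2HSV)
non=~((hsv[...,0]>8)&(hsv[...,0]<22)&(hsv[...,1]>150))
non[:100]=0
for k in blobs(non,30):
    u=cen(k)
    if 170<u[0]<475 and u[1]<310:
        print(u.round(1),[ (p.round(4).tolist(),s,round(a,3)) for p,s,a in [rect(ray(c,k,z)) for z in(0.004,.03)]])
        # dark inside
        m=np.zeros(non.shape,np.uint8);cv2.drawContours(m,[k.reshape(-1,1,2)],-1,1,-1);m=cv2.erode(m,np.ones((5,5)))
        if cv2.contourArea(k)>900:
            for j in blobs((m>0)&(hsv[...,2]<110),20):
                p,s,a=rect(ray(c,j,.004));print("   sil",p.round(4),s,round(a,3),"cen",ray(c,cen(j),.004)[0].round(4))
w=snap("wrist","w0");print(w["fx"],w["R"],w["t"],-np.array(w["R"]).T@w["t"],bot.current_ee_pos())
E
```

```text
[372.6 274.4] [([0.3499, -0.1112], (43.6, 38.8), np.float64(-1.556)), ([0.3522, -0.1081], (42.3, 37.6), np.float64(-1.556))]
[333.  276.1] [([0.3452, -0.0197], (41.9, 41.0), np.float64(0.339)), ([0.3476, -0.0194], (40.7, 39.8), np.float64(0.339))]
[194.9 259.3] [([0.3783, 0.3056], (52.1, 42.8), np.float64(-1.059)), ([0.3797, 0.2961], (50.5, 41.5), np.float64(-1.059))]
[442.8 264.1] [([0.3765, -0.2737], (109.8, 81.1), np.float64(0.014)), ([0.378, -0.2657], (106.5, 78.7), np.float64(0.014))]
   sil [ 0.3772 -0.2729] (25.4, 25.3) -0.023 cen [ 0.3764 -0.2732]
[360.9 225.4] [([0.463, -0.0838], (40.8, 38.7), np.float64(-0.705)), ([0.4619, -0.0816], (39.5, 37.6), np.float64(-0.705))]
[291.1 232.8] [([0.4444, 0.0799], (111.4, 81.3), np.float64(0.197)), ([0.4439, 0.0772], (108.0, 78.8), np.float64(0.197))]
   sil [0.4451 0.0809] (44.8, 43.8) 1.338 cen [0.4448 0.0808]
[406.9 203.2] [([0.5169, -0.1931], (27.0, 26.7), np.float64(-0.41)), ([0.5142, -0.1876], (26.2, 25.9), np.float64(-0.41))]
[244.7 201.8] [([0.5159, 0.1919], (38.6, 38.4), np.float64(-1.56)), ([0.5132, 0.1858], (37.4, 37.3), np.fl
[... 304 characters left out ...]
en [0.5765 0.267 ]
[357.4 159.7] [([0.621, -0.0761], (111.9, 80.9), np.float64(-0.187)), ([0.6151, -0.0741], (108.5, 78.5), np.float64(-0.187))]
   sil [ 0.6226 -0.0755] (38.5, 38.0) 1.376 cen [ 0.6221 -0.0756]
[278.7 137.8] [([0.6734, 0.1151], (36.9, 27.2), np.float64(0.474)), ([0.6659, 0.1113], (35.8, 26.4), np.float64(0.474))]
[400.2 118.3] [([0.7237, -0.1792], (51.0, 42.3), np.float64(-0.824)), ([0.7147, -0.174], (49.4, 41.0), np.float64(-0.824))]
293.83789624286976 [[ 0.24483732  0.96956344 -0.00119149]
 [ 0.94087228 -0.23729503  0.24176524]
 [ 0.234124   -0.06031419 -0.97033404]] [-0.57464128 -0.02706068  0.38929004] [0.07501213 0.57420952 0.38359903] [0.1408785  0.5570327  0.17489845]
```

View pics/w0.png

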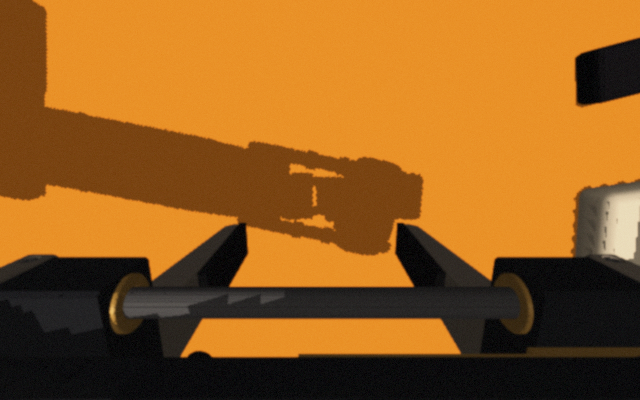

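Tile sizes come out right (about 110x81), and the silhouettes agree with the tile centres to within 2 mm. The wrist camera is about 68 mm to the side and tilted 14°. I'll put it straight above each thing, so object height won't bias the centroid. Objective first.

```bash
cat >> h.py <<'E'
def over(p,yaw,z=.12):  # wrist camera straight above p
    d=np.array([np.sin(yaw),-np.cos(yaw)])*.068
    bot.goto([p[0]+d[0],p[1]+d[1],z],rot(yaw))
def nonor(c):
    h=cv2.cvtColor(c["pixels"],cv2.COLOR_BGR2HSV)
    m=~((h[...,0]>6)&(h[...,0]<24)&(h[...,1]>130)); m[222:]=0
    return cv2.morphologyEx(m.astype(np.uint8),cv2.MORPH_OPEN,np.ones((3,3))),h
def look(p,z,f=None):  # blob nearest p (at plane z) in wrist view
    c=snap("wrist",f); m,h=nonor(c); uv=proj(c,np.array([p[0],p[1],z]))
    k=min(blobs(m,80),key=lambda k:np.hypot(*(cen(k)-uv)))
    return ray(c,cen(k),z)[0],rect(ray(c,k,z))
def lookdark(p,f=None,v=80): # silhouette on a tile
    c=snap("wrist",f); h=cv2.cvtColor(c["pixels"],cv2.COLOR_BGR2HSV); uv=proj(c,np.array([p[0],p[1],.004]))
    m=h[...,2]<v; m[222:]=0
    k=min(blobs(m,80),key=lambda k:np.hypot(*(cen(k)-uv)))
    return ray(c,cen(k),.004)[0],rect(ray(c,k,.004))
E
python3 - <<'E'
from h import *
p=np.array([.669,.113]); yaw=ikyaw([*p,.12],[np.arctan2(p[1],p[0])])
t0=bot.current_clock(); over(p,yaw); print(bot.current_clock()-t0,yaw,bot.current_joints())
print(look(p,.03,"obj1"))
E
```

```text
2.6332999999999998 0.16732943480083645 [-1.07826209e-01  4.71321596e-01  1.32034385e+00  2.36816350e-04
  1.34976867e+00 -2.76631408e-01]
(array([0.66728732, 0.11322858]), (array([0.66715466, 0.11318488]), (27.8, 26.8), np.float64(-1.401602290567016)))
```

View pics/obj1.png

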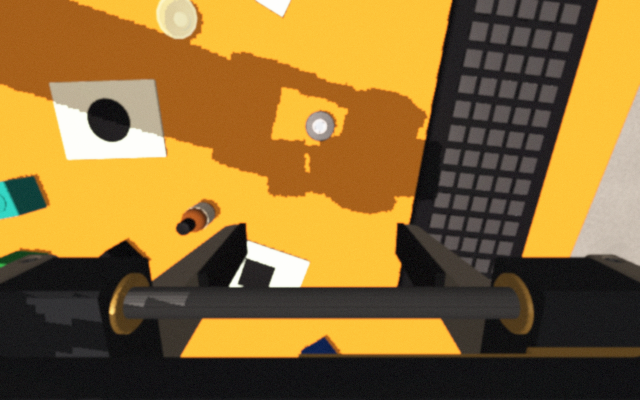

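The view shows the objective at pixel (320,126), measuring 27 mm across as it should, with the keyboard well clear. Pick it, look at its tile, and place it.

```bash
cat >> h.py <<'E'
def pick(p,yaw,z,w,n=25,zt=.13):
    bot.goto([*p,max(.075,z+.06)],rot(yaw)); bot.set_gripper((w+.024)/.092)
    bot.line_to([*p,z],max_speed=.12); bot.set_gripper(0.0,n)
    print("opening mm",bot.current_opening()*92,"t",bot.current_clock())
    bot.line_to([*p,zt],max_speed=.15)
def place(p,yaw,z,w):
    bot.goto([*p,z+.04],rot(yaw)); bot.line_to([*p,z+.006],max_speed=.1); bot.line_to([*p,z],max_speed=.02)
    print("force",np.round(bot.current_contact_force(),1))
    bot.set_gripper((w+.022)/.092); bot.line_to([*p,.13],max_speed=.15); print("t",bot.current_clock())
E
python3 - <<'E'
from h import *
p=np.array([.6673,.1132]); yaw=.167
pick(p,yaw,.007,.028)
q=np.array([.3767,-.2733]); y2=ikyaw([*q,.13],[np.arctan2(q[1],q[0])])
over(q,y2,.13); print(y2,bot.current_opening()*92,lookdark(q,"obj2"),bot.current_clock())
E
```

```text
opening mm 12.509502224796803 t 5.45
-0.6276430665983889 12.244724964211217 (array([ 0.37530792, -0.27275315]), (array([ 0.37514117, -0.27285114]), (26.5, 26.5), np.float64(-0.0028752818709040493))) 8.4583
```

View pics/obj2.png

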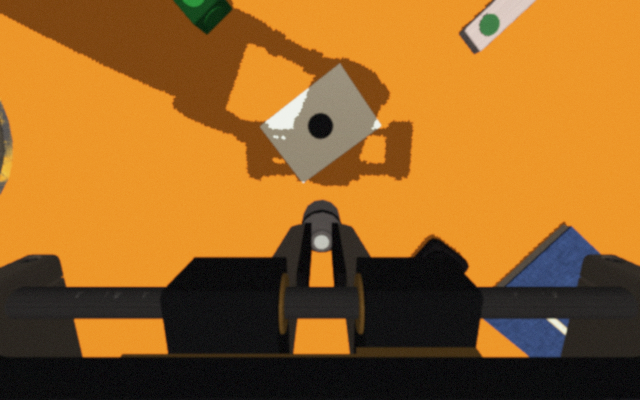

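```bash
python3 -c "
import cv2;i=cv2.imread('pics/obj2.png')[190:300,240:400];cv2.imwrite('pics/crop1.png',cv2.resize(i,None,fx=4,fy=4,interpolation=2))"
python3 - <<'E'
from h import *
print(bot.current_ee_pos(),bot.current_opening(),bot.current_contact_force())
c=snap("wrist");P=bot.current_ee_pos()
for dz in(0,.019,-.007,.027,.043):print(dz,proj(c,np.array([P[0],P[1],P[2]+dz])))
E
```

```text
[ 0.33736957 -0.32809154  0.13009443] 0.1385987355996213 [-0.23896824 -0.03887864 -1.95067811]
0 (np.float64(321.6540528885284), np.float64(218.72281357807242))
0.019 (np.float64(321.70489603428143), np.float64(227.35051953649935))
-0.007 (np.float64(321.63741335149166), np.float64(215.899207156567))
0.027 (np.float64(321.7292113486958), np.float64(231.47664863309598))
0.043 (np.float64(321.78422721517654), np.float64(240.81243445070828))
```

View pics/crop1.png

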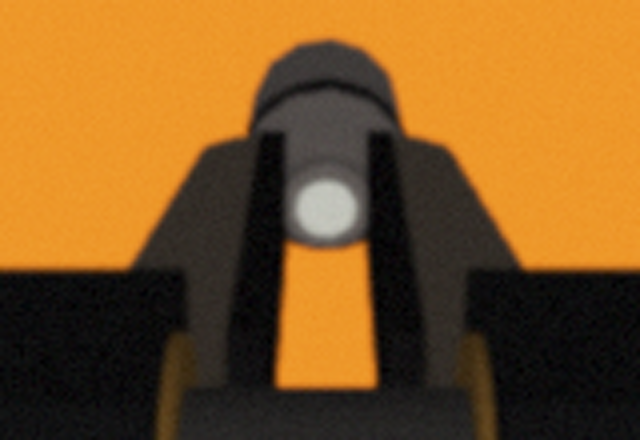

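```bash
python3 - <<'E'
from h import *
c=snap("scene");P=bot.current_ee_pos();u=np.array(proj(c,P));print(u,proj(c,P+[0,0,.019]),proj(c,P+[0,0,.035]))
x,y=int(u[0])-60,int(u[1])-50;i=c["pixels"][max(y,0):y+75,x:x+120].copy();i=cv2.resize(i,None,fx=6,fy=6,interpolation=cv2.INTER_CUBIC)
cv2.circle(i,(int((u[0]-x)*6),int((u[1]-max(y,0))*6)),4,(255,0,255),1)
cv2.imwrite("pics/crop2.png",i)
E
```

```text
[280.05442511  62.11136202] (np.float64(279.5555124743875), np.float64(55.3093611390305)) (np.float64(279.12588534421025), np.float64(49.4519746641995))
```

View pics/crop2.png

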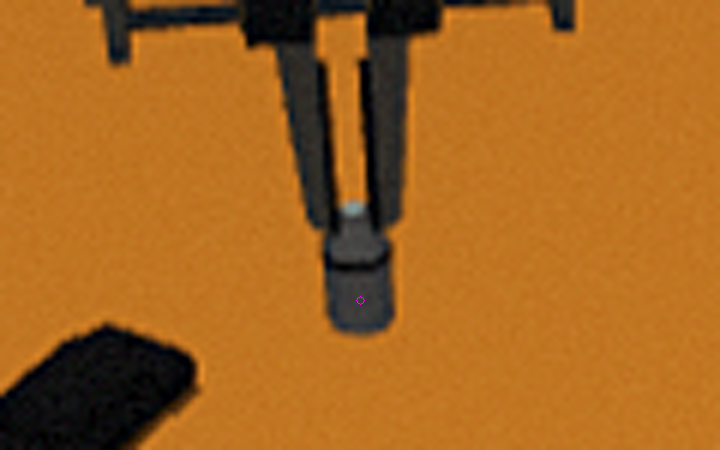

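The scene view shows that the fingers actually end about 33 mm above the reported TCP. The objective is upright, but it's held only by its tip. I'll place it as it is, since its foot height is unaffected, then find the true finger length with a gentle touch on bare table.

```bash
python3 - <<'E'
from h import *
q=np.array([.376,-.273]);place(q,-.6276,.0113,.028)
# touch test on bare table
bot.set_gripper(0.0,10)
s=np.array([.40,-.17]) ; s=np.array([.47,-.29])
bot.goto([*s,.06],rot(-.6)); bot.line_to([*s,-.018],max_speed=.12); bot.hold(.1)
f0=bot.current_contact_force()[2]
for z in np.arange(-.020,-.05,-.001):
    bot.line_to([*s,z],max_speed=.05); f=bot.current_contact_force()[2]-f0
    if abs(f)>2: break
print("touch",z,f,bot.current_ee_pos()); bot.line_to([*s,.06],max_speed=.2); print(bot.current_clock())
over(q,-.6276,.13); print(look(q,.034,"obj3"),bot.current_clock())
E
```

```text
force [ 0.3  0.6 -2. ]
t 11.6417
touch -0.03900000000000002 2.9466598829707746 [ 0.47020221 -0.29021933 -0.03869476]
19.5417
(array([ 0.37706992, -0.27153616]), (array([ 0.37548135, -0.27296588]), (100.5, 73.7), np.float64(0.006711917041650866))) 20.2583
```

View pics/obj3.png

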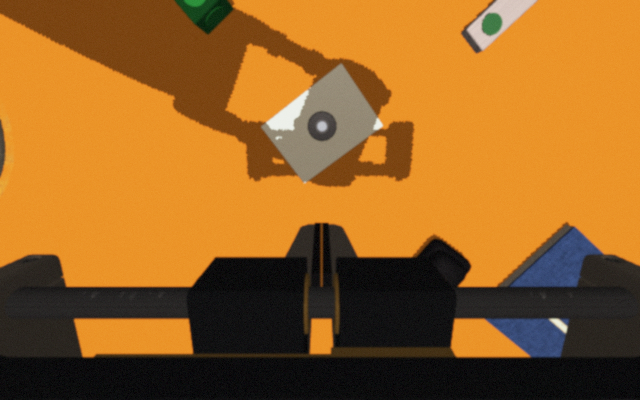

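The objective sits right over its disc, at pixel (322,126). The touch test puts the finger ends 38 mm behind the reported TCP, so I'll subtract that from every commanded height. Next is the eyepiece.

```bash
sed -i 's/bot.goto(\[\*p,max(.075,z+.06)\],rot(yaw))/bot.goto([*p,z+.06],rot(yaw))/; s/bot.line_to(\[\*p,.13\],max_speed=.15)/bot.line_to([*p,z+.07],max_speed=.15)/; s/zt=.13/zt=.09/' h.py
python3 - <<'E'
from h import *
p=np.array([.378,.300]); yaw=ikyaw([*p,.12],[np.arctan2(p[1],p[0])])
over(p,yaw,.10); a,r=look(p,.018,"eye1"); print(a,r,bot.current_clock())
if np.hypot(*(a-p))<.015 and 42<r[1][1]<50 and r[1][0]<52:
    pick(a,yaw,.026-.038,.030)
    q=np.array([.4448,.0808]); y2=ikyaw([*q,.09],[np.arctan2(q[1],q[0])])
    over(q,y2,.09); print(y2,bot.current_opening()*92,lookdark(q,"eye2"),bot.current_clock())
E
```

```text
[0.37802551 0.30152045] (array([0.37829105, 0.3012468 ]), (42.3, 40.9), np.float64(0.67008322161799)) 22.4
```

```bash
cd pics; ls; python3 -c "
import cv2,numpy as np;cv2.imwrite('e12.png',cv2.resize(np.vstack([cv2.imread(f) for f in('eye1.png','eye2.png')]),None,fx=.75,fy=.75))"
```

```text
crop1.png
crop2.png
eye1.png
obj1.png
obj2.png
obj3.png
scene0.png
top0.png
w0.png[ WARN:0@0.030] global loadsave.cpp:275 findDecoder imread_('eye2.png'): can't open/read file: check file path/integrity
Traceback (most recent call last):
ValueError: all the input arrays must have same number of dimensions, but the array at index 0 has 3 dimension(s) and the array at index 1 has 2 dimension(s)
```

My size gate was too tight: the contour loses about a pixel per side, and the dark rim blurs. The centre agrees with the top view to 2 mm, so go ahead.

```bash
python3 - <<'E'
from h import *
a=np.array([.3781,.3014]); yaw=ikyaw([*a,.1],[np.arctan2(a[1],a[0])])
pick(a,yaw,.026-.038,.030)
q=np.array([.4448,.0808]); y2=ikyaw([*q,.09],[np.arctan2(q[1],q[0])])
over(q,y2,.09); print(y2,bot.current_opening()*92,lookdark(q,"eye2"),bot.current_clock())
i=np.vstack([cv2.imread(f"pics/{f}.png") for f in('eye1','eye2')]);cv2.imwrite('pics/e12.png',cv2.resize(i,None,fx=.75,fy=.75))
E
```

```text
opening mm 28.768934021118742 t 24.8917
6.462880529037331 28.661360466246094 (array([0.44358865, 0.0807712 ]), (array([0.44375983, 0.08029991]), (43.5, 42.0), np.float64(-1.3896752237565553))) 26.9167
```

View pics/e12.png

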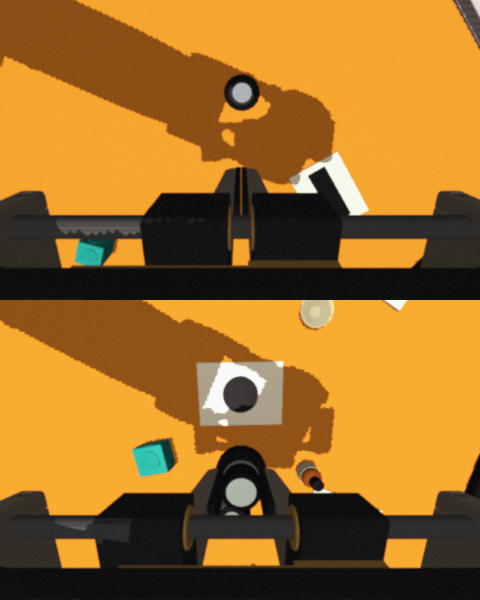

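The eyepiece is held upright, and the opening of 28.7 mm fits the 30 mm tube. Its disc shows at about (320,125) in the full frame. Place it, then look at and pick the slider.

```bash
python3 - <<'E'
from h import *
q=np.array([.4441,.0808]); place(q,.1797,.0303-.038,.030)
p=np.array([.593,-.287]); yaw=ikyaw([*p,.09],[.133+np.pi/2])
over(p,yaw,.09); a,(b,s,g)=look(p,.014,"sl1"); print(yaw,a,b,s,g,bot.current_clock())
if np.hypot(*(b-p))<.012 and 84<s[0]<95 and 24<s[1]<32 and abs(g-.133)<.08:
    yaw=ikyaw([*b,.05],[g+np.pi/2]); pick((a+b)/2,yaw,.003-.038,.028)
    q=np.array([.5766,.2669]); y2=ikyaw([*q,.09],[-.347+np.pi/2])
    over(q,y2,.09); print(y2,bot.current_opening()*92,lookdark(q,"sl2"),bot.current_clock())
    i=np.vstack([cv2.imread(f"pics/{f}.png") for f in('sl1','sl2')]);cv2.imwrite('pics/s12.png',cv2.resize(i,None,fx=.75,fy=.75))
E
```

```text
force [ 0.1 -0.6 -1.1]
t 29.4417
-1.4377963267948966 [ 0.59510549 -0.28866165] [ 0.59269421 -0.28893542] (89.2, 28.3) 0.13318637555767923 30.9333
opening mm 27.636366947333507 t 32.75
1.2237963267948966 27.939812262824237 (array([0.57208905, 0.2674816 ]), (array([0.57478979, 0.26639316]), (88.6, 26.6), np.float64(-0.33741691747475033))) 35.7167
```

View pics/s12.png

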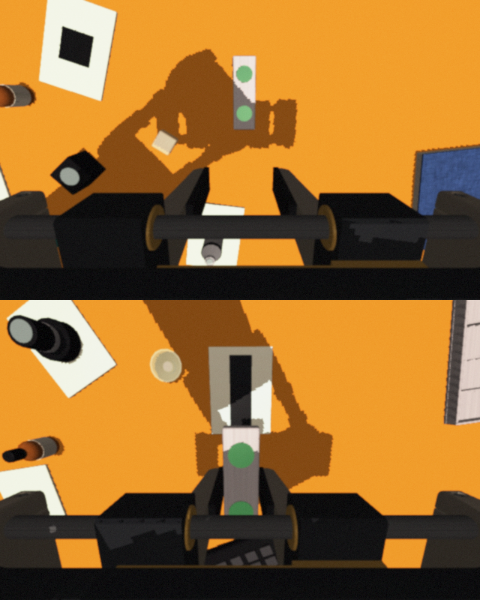

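The slider is held square at about 28 mm, and its bar silhouette is visible. Allowing for a 1.2 mm off-centre grip, place it and check.

```bash
python3 - <<'E'
from h import *
y=-.345+np.pi/2; place(np.array([.5747,.2671]),y,.0073-.038,.028)
q=np.array([.5760,.2667]); over(q,y,.09); c=snap("wrist","sl3");m,h=nonor(c)
k=min(blobs(m,2000),key=lambda k:np.hypot(*(cen(k)-proj(c,np.array([*q,.004]))))); print("tile",rect(ray(c,k,.004)))
x,yy=proj(c,np.array([*q,.01])); i=c["pixels"][max(0,int(yy)-75):int(yy)+75,int(x)-100:int(x)+100]
cv2.imwrite("pics/sl3c.png",cv2.resize(i,None,fx=4,fy=4,interpolation=cv2.INTER_CUBIC)); print(bot.current_clock())
E
```

```text
force [-0.2  0.3  0.3]
t 38.2917
tile (array([0.57509131, 0.26676471]), (109.7, 80.6), np.float64(-0.34564848208807625))
38.775
```

View pics/sl3c.png

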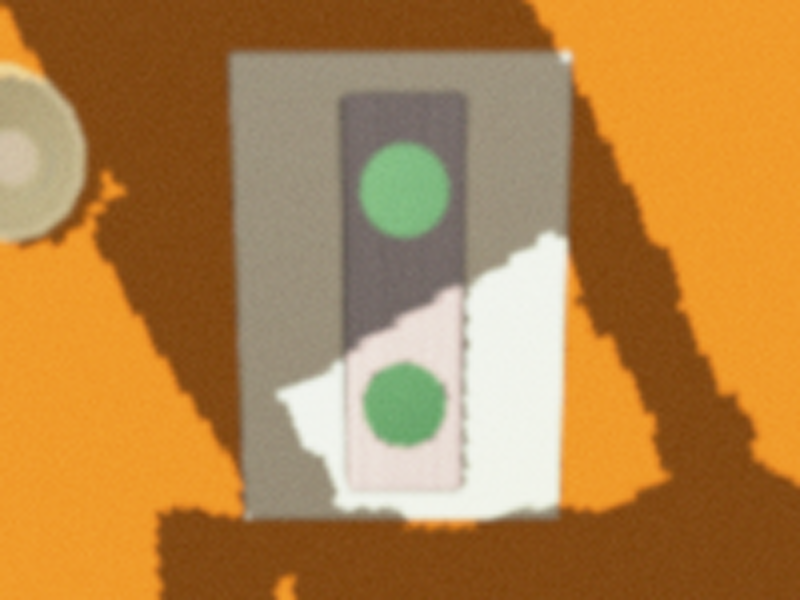

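```bash
python3 - <<'E'
from h import *
c=snap("wrist"); q=np.array([.5760,.2667]); x,yy=proj(c,np.array([*q,.01])); o=np.array([int(x)-100,max(0,int(yy)-75)])
f=lambda P,z: ray(c,np.array(P)/4-.375+o,z)
s=f([(342,92),(466,92),(463,490),(348,490)],.018); t=f([(230,52),(571,52),(559,518),(245,518)],.004)
print(s.mean(0),t.mean(0)); 
for P in(s,t): print(rect(P))
e=s.mean(0)-t.mean(0);a=-.3456;print("along",e@[np.cos(a),np.sin(a)],"across",e@[-np.sin(a),np.cos(a)])
E
```

```text
[0.574622   0.26734899] [0.57361874 0.26681418]
(array([0.57462531, 0.26736902]), (88.9, 27.5), np.float64(-0.34069526877663786))
(array([0.57366046, 0.26696664]), (109.0, 79.3), np.float64(-0.34441144376173444))
along 0.0007627604661802447 across 0.0008430544052355117
```

The slider is within 1 mm and 0.3° of its tile's centre line. The cube is last.

```bash
python3 - <<'E'
from h import *
p=np.array([.4622,-.0822]); yaw=ikyaw([*p,.09],[-.705,-.705+np.pi/2])
over(p,yaw,.09); a,(b,s,g)=look(p,.034,"cu1"); print(yaw,a,b,s,g,bot.current_clock())
if np.hypot(*(b-p))<.012 and 33<s[0]<42 and 33<s[1]<42:
    yaw=ikyaw([*b,.05],[g,g+np.pi/2]); pick(b,yaw,.008-.038,.038)
    q=np.array([.6217,-.0757]); y2=ikyaw([*q,.09],[-.189,-.189+np.pi/2])
    over(q,y2,.09); print(yaw,y2,bot.current_opening()*92,lookdark(q,"cu2"),bot.current_clock())
    i=np.vstack([cv2.imread(f"pics/{f}.png") for f in('cu1','cu2')]);cv2.imwrite('pics/c12.png',cv2.resize(i,None,fx=.75,fy=.75))
E
```

```text
-0.705 [ 0.46181591 -0.08168717] [ 0.4614505  -0.08212675] (35.3, 34.9) -0.7031779250102412 40.4833
opening mm 38.03079453751366 t 42.45
-0.7031779250102412 -0.189 37.63333974906464 (array([ 0.62043233, -0.07538477]), (array([ 0.61997504, -0.07520325]), (36.4, 35.7), np.float64(-0.1897367787046408))) 44.1333
```

View pics/c12.png

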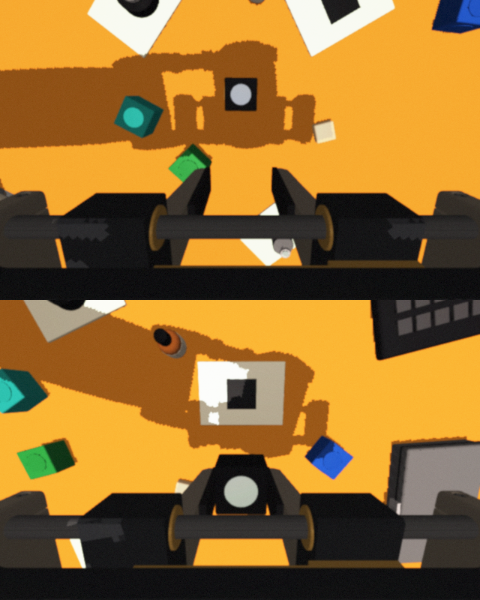

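The black cube is held square at 38 mm, and the square silhouette shows at about (322,125). Bottle is clear of the jaws. Place it, then check every part.

```bash
python3 - <<'E'
from h import *
q=np.array([.6212,-.0755]); place(q,-.189,.0123-.038,.038)
over(q,-.189,.09); c=snap("wrist","cu3"); x,y=map(int,proj(c,np.array([*q,.02])))
A=cv2.resize(c["pixels"][y-65:y+65,x-80:x+80],(480,390),interpolation=cv2.INTER_CUBIC)
m,h=nonor(c); T=max(blobs(m,2000),key=lambda k:-np.hypot(*(cen(k)-[x,y]))); print("tile",rect(ray(c,T,.004)))
d=h[...,2]<80;d[222:]=0;k=min(blobs(d,300),key=lambda k:np.hypot(*(cen(k)-[x,y])));print("cube",rect(ray(c,k,.038)))
bot.goto([.30,.45,.17],rot(np.arctan2(.45,.30))); t=snap("top","top1"); B=t["pixels"][90:300,170:490]
B=cv2.resize(B,(800,525),interpolation=cv2.INTER_CUBIC); cv2.imwrite("pics/c3.png",A);cv2.imwrite("pics/top1c.png",B);print(bot.current_clock())
E
```

```text
force [ 1.4 -1.9 -0. ]
t 46.6917
tile (array([ 0.61984015, -0.07487354]), (110.3, 79.9), np.float64(-0.19023292561572258))
cube (array([ 0.62125085, -0.07521693]), (36.5, 35.8), np.float64(-0.19046608536915902))
49.6083
```

View pics/c3.png

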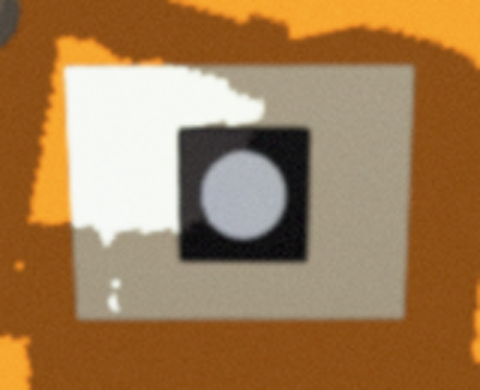

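View pics/top1c.png

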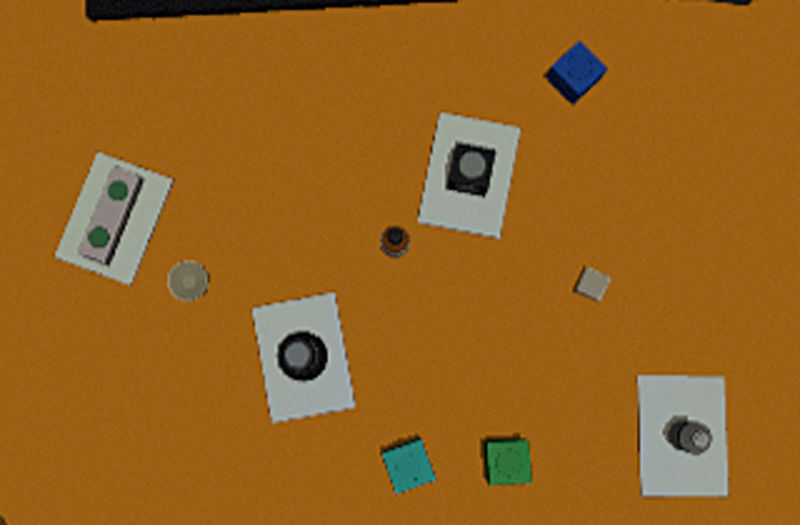

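```bash
python3 - <<'E'
from h import *
C=[]
for q,z,v in(((.4441,.0808),.018,90),((.376,-.273),.034,110)):
    q=np.array(q); y=ikyaw([*q,.1],[np.arctan2(q[1],q[0])]); over(q,y,.10); c=snap("wrist"); u=proj(c,np.array([*q,z]))
    near=lambda B: min(B,key=lambda k:np.hypot(*(cen(k)-u)))
    m,h=nonor(c); print("tile",rect(ray(c,near(blobs(m,2000)),.004))[:2])
    d=h[...,2]<v; d[222:]=0; k=near(blobs(d,80)); print("thing",rect(ray(c,k,z))[:2])
    C.append(cv2.resize(c["pixels"][int(u[1])-50:int(u[1])+55,int(u[0])-65:int(u[0])+65],(390,315),interpolation=cv2.INTER_CUBIC))
cv2.imwrite("pics/last.png",np.hstack(C)); print(bot.current_clock())
E
```

```text
tile (array([0.44330975, 0.08089803]), (110.0, 80.5))
thing (array([0.44466727, 0.0801797 ]), (43.5, 43.0))
tile (array([ 0.37535257, -0.27281311]), (110.3, 80.4))
thing (array([ 0.37561426, -0.27306546]), (28.2, 28.2))
52.775
```

View pics/last.png

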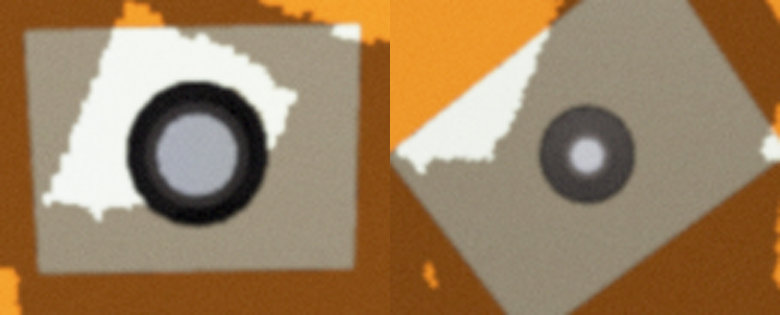

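All four parts are centred within about 1.5 mm and upright, and the gripper is clear and empty. Handing in.

```bash
python3 -c "
from workcell import bot
bot.job_done(); print(bot.current_clock())"
```

```text
the job is handed in; nothing more can be done
the job is handed in; nothing more can be done
```

I put the objective, eyepiece, slider and cube, in that order, on their own tiles and handed the job in at about 53 s on the robot's clock.

In the last checks all four stand or lie as before, and the oil bottle is upright and was never touched:

| Part | Offset from tile centre | Angle error |
|---|---|---|
| Objective | 0.4 mm | round |
| Eyepiece | 1.5 mm | round |
| Slider | 1.1 mm | about 0.3° |
| Cube | 1.5 mm | under 0.1° |

Three things disagreed or went differently than planned:

- **Finger length:** the fingers really end about 38 mm short of the reported TCP. The objective was therefore gripped by its tip, though it was carried and placed upright. I found the true length with a light touch (about 3 N) on bare table and corrected for it afterwards.
- **Camera bias:** the wrist and top cameras differed by 1–2 mm in x, so I mostly placed between the two readings.
- **Size check:** the first eyepiece check stopped because the size read 42 mm instead of 46 mm. I put this down to edge blur in the image and went ahead, since the centre agreed with the top view.

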